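# Make up the two condiment stands

## Robot

A 6-joint arm with a two-finger parallel gripper is mounted at the origin on a cart in front of the work surface, level with it; the furniture and walls round the work are solid. World frame = base frame: x ahead of the robot, y to its left, z up, the work surface at z = 0. Lengths are in m, angles in rad, forces in N, time in s.
With the tool pointing down it reaches from about 0.35 to 0.775 m from the base axis. Payload 5.5 kg.
Tool frame: the origin (TCP) lies on the centre line of the jaws, within the pads' length; the fingertips stand 11 mm ahead of it and the grasp point (between the pads) lies 8 mm behind it (env.tip_reach is the distance from the TCP to the fingertips, in m); z points along the fingers, x is the direction in which the jaws open and shut, and the axes are right-handed (so a half turn about z gives the same grasp; the last joint's range is limited). The gripper opens to 85 mm and grips with 20 to 120 N. Pads are 22 mm wide; open, the fingers measure 114 mm over their backs; the gripper's body (76 mm by 85 mm) begins 54 mm behind the grasp point. The pads swing forward as they close: fully open they stand 13 mm farther back than shut.
Start: joints at [1.209, 0.313, 0.046, 1.304, 0, 1.431], TCP at [0.127, 0.561, 0.242] pointing down, gripper open.
Joint ranges: [-2.76, 2.76], [-0.86, 1.69], [-1.03, 1.26], [-2.2, 2.34], [-1.47, 1.5], [-3.14, 3.14]. Speed limits (rad/s): [2.57, 2.57, 3.14, 3.14, 3.14, 3.14].

## Interface

Orientations are given as a unit quaternion [w, x, y, z].
In Python, from workcell import env gives the robot as it stands.
- The arm moves only by the tool carry_out, never from a script. Its argument "moves" is one flat list of numbers, 7 for each row, row after row: the gripper command: -1 is shut, 1 is fully open, values between are in proportion, then the shift along the tool's x, y, z in m, then the turn, a rotation vector about the tool's x, y, z in degrees. A call has exactly 5 rows; each row shifts and turns the pose as measured when the row begins, along the tool's axes as they then stand; what a row does not reach is not made up. A row lasts 1/8 s, in which the tool goes at most 62.5 mm and 10.7 degrees, less where a joint would pass 70% of its speed; a pose out of reach is approached as far as the arm can. A call is refused whole if a number of a shift passes 0.0625 or a number of a turn 10.7, either way. A call with a gripper value outside its range is refused whole. The fingers move at their own pace and stop on an object; "squeeze" is the grip in N (left out, the last holds). Time passes only in rows, so rows that do not move let the fingers close, or fill a call up. It gives the time, the measured TCP pose, the force and the opening at its end, in the units of the state.
- env.get_state(): the state, without advancing time (a new reading comes with each control period).
- env.read_camera(name): name is "scene" or "side" or "wrist"; returns the picture (384x512x3 uint8, red, green, blue); there is no depth.
- env.calibration(name): a dict with "camera_matrix" (3x3 intrinsics, pixels), "k1" (the pictures are not rectified: a ray, as slopes to the right and down, at radius r is drawn at 1 + k1 r^2 times it, then the intrinsics apply), "rvec" (rotation vector, rad) and "tvec" (3), from world to camera coordinates, as OpenCV has them; the wrist camera has in their place "hand_eye" (4x4, takes a point from camera to tool coordinates, whose origin is the TCP and whose axes are the tool frame's). Camera axes: x right, y down, z forward; pixel columns grow to the right and rows downward; lengths in m; the calibration is good to about 2 mm. A picture is of the moment at which its call begins: read the wrist's pose just before it. calibration takes no time and is no camera call.
- env.hand_in(): hands the job in, once; it reports no verdict.
The state is a dict: "clock": time; "joint_pos": joint angles; "qvel": joint speeds; "tau": joint torques, N m; "tcp_pos": TCP position; "orientation": TCP orientation; "wrist_force": force on the tool from outside, world axes, zero at the start; "ft_torque": the same for the moment, N m; "finger_gap": finger opening in m.
Only numpy, scipy, OpenCV 4.12 (cv2) and the standard library are available. Lean on these libraries where they do the work, as an engineer would, in place of code of your own. Each camera call takes 0.05 s, during which the arm holds its last target. There are 200 camera calls.

## Task

Make up both condiment stands for the lunch tables: pick out the two salt shakers and the two pepper mills and give each stand one of each, the mill standing in the stand's wide ring and the shaker in its narrow ring. Keep them upright, set them down gently rather than dropping them, and leave the stands and the other things on the counter where they are.

Things in the scene. Friction and masses are not known exactly. Their poses are not given: they have to be found in the camera images.
- salt_1: Salt shaker, 90 mm tall, 0.1 kg: clear-glass body 44 mm in diameter (to 74 mm height) with some salt in it, under a pierced grey domed cap of 34 mm. Stands upright. Origin: centre of its underside, z up. Grip the glass about 60 mm above its foot. Two alike; either may go in either stand.
- salt_2: Salt shaker, 90 mm tall, 0.1 kg: clear-glass body 44 mm in diameter (to 74 mm height) with some salt in it, under a pierced grey domed cap of 34 mm. Stands upright. Origin: centre of its underside, z up. Grip the glass about 60 mm above its foot. Two alike; either may go in either stand.
- mill_1: Pepper mill, turned brown wood, 150 mm tall, 0.18 kg: base 58 mm in diameter, waisted body to 108 mm, then a round head 50 mm in diameter (109 to 139 mm, widest at 122 mm) with a small button on top. Stands upright. Origin: centre of its underside, z up. Grip the head at its widest; lower down the head may strike the palm. Two alike; either may go in either stand.
- mill_2: Pepper mill, turned brown wood, 150 mm tall, 0.18 kg: base 58 mm in diameter, waisted body to 108 mm, then a round head 50 mm in diameter (109 to 139 mm, widest at 122 mm) with a small button on top. Stands upright. Origin: centre of its underside, z up. Grip the head at its widest; lower down the head may strike the palm. Two alike; either may go in either stand.
- stand_1: Condiment stand, loose, 0.8 kg: dark wood board 212 (x) by 96 mm (y), 17 mm high, with two round places in wire rings (5 mm wire, top at 46 mm). Origin: centre of its underside, z up. WIDE place (ring 72 mm inside, for a mill) centred at x +58 mm, y 0; NARROW place (58 mm inside, for a shaker) at x -58 mm, y 0. Carrying bow at x 0, y -35 to 35 mm, 101 mm high: fingers opening along y clear it.
- stand_2: Second condiment stand, same as stand_1 in every size and in its axes (wide place at x +58 mm, narrow at x -58 mm). A seated thing stands on the board, its origin 17 mm above the stand's. Which way each stand points varies. A shaker goes in most freely while the tall mill is not yet standing beside it.
- tumbler: Bystander: clear waisted water glass, 62 mm in diameter, 88 mm tall, between the two stands. Origin: centre of its underside.
- olive_jar: Bystander: closed glass jar of olives with a green lid, 69 mm in diameter, 84 mm tall, behind the work. Origin: centre of its underside.
- oil_cruet: Bystander: slim oil bottle with a pouring nozzle, 44 mm in diameter, 179 mm tall, behind the work. Origin: centre of its underside.
Things that resemble listed ones, but are neither listed nor needed, are in the scene too. Leave any purple look-alike of the salt_1 alone.

How it is judged:
At the end, for the whole second after the job is handed in: Each stand holds one pepper mill in its wide ring and one salt shaker in its narrow ring: each stands down on the board (within 5 mm in height) inside its ring, within 10 mm of the place's centre along and across the stand, upright within 5 degrees, released and at rest; both stands stand flat ((((x of salt_1 in the frame of stand_1 between -0.068 and -0.048 m and y of salt_1 in the frame of stand_1 between -0.01 and 0.01 m and z of salt_1 in the frame of stand_1 between 0.012 and 0.022 m) and (x of salt_2 in the frame of stand_2 between -0.068 and -0.048 m and y of salt_2 in the frame of stand_2 between -0.01 and 0.01 m and z of salt_2 in the frame of stand_2 between 0.012 and 0.022 m)) or ((x of salt_2 in the frame of stand_1 between -0.068 and -0.048 m and y of salt_2 in the frame of stand_1 between -0.01 and 0.01 m and z of salt_2 in the frame of stand_1 between 0.012 and 0.022 m) and (x of salt_1 in the frame of stand_2 between -0.068 and -0.048 m and y of salt_1 in the frame of stand_2 between -0.01 and 0.01 m and z of salt_1 in the frame of stand_2 between 0.012 and 0.022 m))) and (((x of mill_1 in the frame of stand_1 between 0.048 and 0.068 m and y of mill_1 in the frame of stand_1 between -0.01 and 0.01 m and z of mill_1 in the frame of stand_1 between 0.012 and 0.022 m) and (x of mill_2 in the frame of stand_2 between 0.048 and 0.068 m and y of mill_2 in the frame of stand_2 between -0.01 and 0.01 m and z of mill_2 in the frame of stand_2 between 0.012 and 0.022 m)) or ((x of mill_2 in the frame of stand_1 between 0.048 and 0.068 m and y of mill_2 in the frame of stand_1 between -0.01 and 0.01 m and z of mill_2 in the frame of stand_1 between 0.012 and 0.022 m) and (x of mill_1 in the frame of stand_2 between 0.048 and 0.068 m and y of mill_1 in the frame of stand_2 between -0.01 and 0.01 m and z of mill_1 in the frame of stand_2 between 0.012 and 0.022 m))) and angle between each of salt_1, salt_2, mill_1, mill_2, stand_1, stand_2's own z axis and vertical below 0.09 rad and linear speed of each of salt_1, salt_2, mill_1, mill_2, stand_1, stand_2 below 0.02 m/s and angular speed of each of salt_1, salt_2, mill_1, mill_2, stand_1, stand_2 below 0.2 rad/s); the robot touches nothing.
It fails at once if a salt shaker or pepper mill is tipped over (tilted more than 35 degrees) (angle between any of salt_1, salt_2, mill_1, mill_2's own z axis and vertical above 0.61 rad).
It fails at once if a salt shaker or pepper mill is dropped (moves faster than 0.6 m/s with no finger on it) ((linear speed of salt_1 above 0.6 m/s and contact force between the fingers and salt_1 below 0.01 N) or (linear speed of salt_2 above 0.6 m/s and contact force between the fingers and salt_2 below 0.01 N) or (linear speed of mill_1 above 0.6 m/s and contact force between the fingers and mill_1 below 0.01 N) or (linear speed of mill_2 above 0.6 m/s and contact force between the fingers and mill_2 below 0.01 N)).
It fails at once if a stand is shifted by more than 30 mm or tilted more than 20 degrees (distance of any of stand_1, stand_2 from where it was at the start of the episode above 0.03 m or angle between any of stand_1, stand_2's own z axis and vertical above 0.35 rad).
It fails at once if the water glass, olive jar or oil bottle is pushed by more than 25 mm or tilted more than 20 degrees (distance of any of tumbler, olive_jar, oil_cruet from where it was at the start of the episode above 0.025 m or angle between any of tumbler, olive_jar, oil_cruet's own z axis and vertical above 0.35 rad).
It also fails if it takes over 118 s, if anything falls off the work surface, if the arm or the gripper's body presses on something with over 40 N, if the wrist force passes 120 N, or if a joint passes its speed limit or range.

## Working session

There is one attempt and no reset: what is moved stays moved. The work goes in short steps, Python scripts to look and compute and a tool call to move; the robot and the scene stay as the last step left them, time stands still between calls to the robot, and variables do not carry over. Pictures are saved under pics/ and viewed, about 12 in all and at most 16, crops included, and the job is handed in when it is done.

Besides the shell and the picture viewer there is one more tool, called as name(argument=value, ...) on one line, values as JSON. carry_out: Moves the arm, as the interface text tells. Its arguments: {"type":"object","properties":{"moves":{"type":"array"},"squeeze":{"type":"number"}},"required":["moves"]}

```bash
ls; mkdir -p pics
cat > h.py <<'E'
import numpy as np, cv2
from scipy.spatial.transform import Rotation as R
from workcell import env
def state(): return env.get_state()
def T_tool(s=None):
    s=s or env.get_state(); q=np.array(s['orientation']); T=np.eye(4)
    T[:3,:3]=R.from_quat(q[[1,2,3,0]]).as_matrix(); T[:3,3]=s['tcp_pos']; return T
def cam(name,Tt=None):
    c=env.calibration(name); K=np.array(c['camera_matrix'])
    if 'hand_eye' in c: C=(T_tool() if Tt is None else Tt)@np.array(c['hand_eye'])
    else:
        C=np.eye(4); Rm=cv2.Rodrigues(np.array(c['rvec'],float))[0]; C[:3,:3]=Rm.T; C[:3,3]=-Rm.T@np.array(c['tvec']).ravel()
    return K,c['k1'],C   # C: camera->world
def ray(cm,uv):
    K,k1,C=cm; d=np.array([(uv[0]-K[0,2])/K[0,0],(uv[1]-K[1,2])/K[1,1]]); p=d.copy()
    for _ in range(30): p=d/(1+k1*(p@p))
    return C[:3,3],C[:3,:3]@np.array([p[0],p[1],1])
def onplane(cm,uv,z):
    o,d=ray(cm,uv); return o+d*(z-o[2])/d[2]
def proj(cm,P):
    K,k1,C=cm; p=(np.asarray(P,float)-C[:3,3])@C[:3,:3]; q=p[...,:2]/p[...,2:]
    q=q*(1+k1*(q**2).sum(-1,keepdims=True)); return q*[K[0,0],K[1,1]]+[K[0,2],K[1,2]]
def save(name,fn):
    T=T_tool(); im=env.read_camera(name); cv2.imwrite('pics/'+fn,im[...,::-1]); np.save('pics/'+fn[:-4]+'.npy',T); return im
E
python3 - <<'E'
from h import *
s=state(); print(s)
a=save('scene','scene0.png'); b=save('side','side0.png'); c=save('wrist','wrist0.png')
for n in('scene','side','wrist'):
    K,k,C=cam(n); print(n,K[0,0],K[0,2],K[1,2],k,C[:3,3].round(3),C[:3,2].round(3),C[:3,0].round(2))
cv2.imwrite('pics/both0.png',np.vstack([cv2.resize(np.hstack([a,b]),(800,300)),cv2.resize(np.hstack([c,c*0]),(800,300))])[...,::-1])
E
```

```text
pics
{'clock': 0.0, 'joint_pos': array([ 1.20941384e+00,  3.14005814e-01,  4.49713438e-02,  1.30360515e+00,
       -1.79280004e-05,  1.43118324e+00]), 'qvel': array([-6.09604384e-04,  5.44925155e-04, -1.08296427e-04,  4.86741721e-05,
       -7.11821945e-04,  3.66352583e-04]), 'tau': array([-6.86765779e-04, -4.80628645e+01,  2.98532742e+01,  1.94523262e-02,
       -2.30507139e-04, -9.73290867e-06]), 'tcp_pos': array([0.12631887, 0.56044309, 0.24140266]), 'orientation': array([ 4.77526218e-04,  7.81010560e-01,  6.24517138e-01, -7.88341103e-04]), 'wrist_force': array([-0.16351451,  0.05141423,  0.17368236]), 'ft_torque': array([-0.03253581,  0.01883656,  0.00874888]), 'finger_gap': 0.08559180680558733}
scene 400.9582961697947 253.7811134717386 188.64654874971194 -0.11056271655370302 [0.277 0.752 0.582] [ 0.343 -0.757 -0.556] [-0.91 -0.42  0.01]
side 482.1679064205764 248.1073634264346 194.51841760620752 -0.20306268081717294 [ 0.127 -1.048  0.598] [ 0.383  0.82  -0.426] [ 0.9  -0.43 -0.03]
wrist 305.66816010303717 258.9600109841136 194.03727245540338 -0.0040489567314622495 [0.053 0.576 0.373] [ 0.285 -0.066 -0.956] [ 0.22  0.98 -0.  ]
```

View pics/scene0.png

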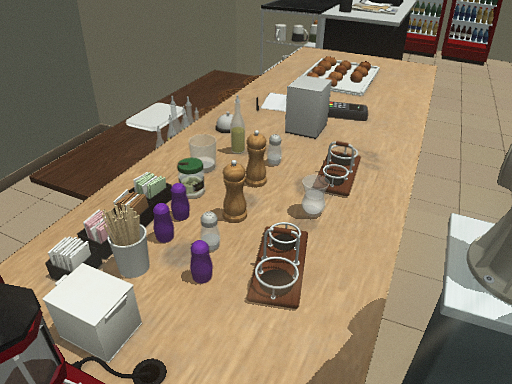

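View pics/side0.png

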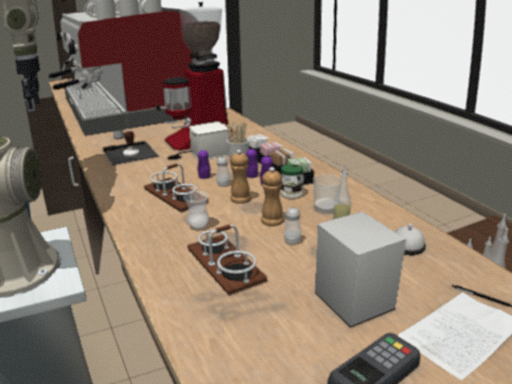

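The scene view shows the salts at about (210,230) and (275,150), and the mills at (235,190) and (257,158). The purple look-alikes are at (201,262), (163,222) and (180,202), and they're not wanted. The stands are at (280,262) and (340,168). I'll confirm with enlarged crops.

Run:
```python
import cv2
a=cv2.imread('pics/scene0.png')[120:320,180:380]; b=cv2.imread('pics/side0.png')[140:300,130:330]
cv2.imwrite('pics/c1.png',cv2.resize(a,None,fx=3,fy=3,interpolation=cv2.INTER_CUBIC))
cv2.imwrite('pics/c2.png',cv2.resize(b,None,fx=3.5,fy=3.5,interpolation=cv2.INTER_CUBIC))
```

```text
(no output)
```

View pics/c1.png

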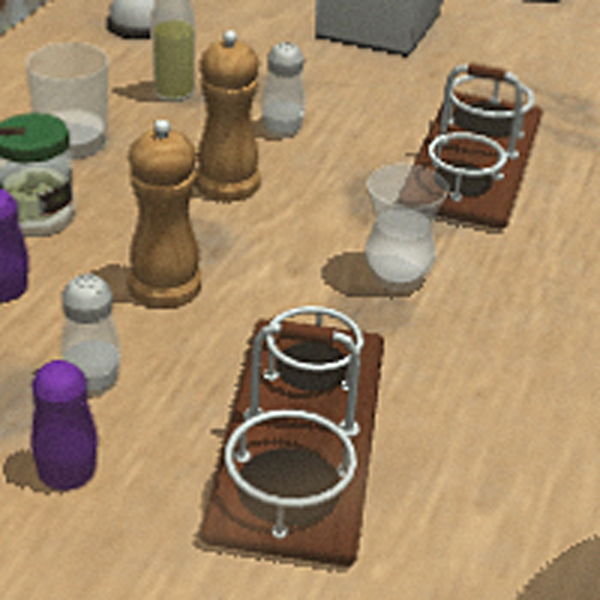

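View pics/c2.png

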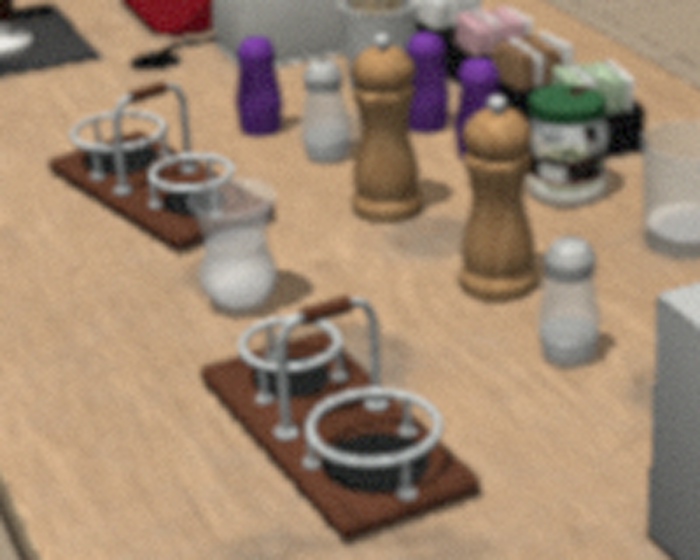

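The crops confirm it: two clear shakers with grey caps, two turned brown mills, and three purple pieces to leave alone. On stand A (near the scene camera) the wide ring is toward that camera. On stand B the wide ring is on the far side. Now I'll triangulate.

```bash
cat > tri.py <<'E'
from h import *
S=cam('scene');D=cam('side')
f1=lambda p:((p[0]+.5)/3-.5+180,(p[1]+.5)/3-.5+120)
f2=lambda p:((p[0]+.5)/3.5-.5+130,(p[1]+.5)/3.5-.5+140)
def tri(a,b):
    o1,d1=ray(S,a);o2,d2=ray(D,b); d1/=np.linalg.norm(d1);d2/=np.linalg.norm(d2)
    t=np.linalg.lstsq(np.c_[d1,-d2],o2-o1,rcond=None)[0]; p,q=o1+d1*t[0],o2+d2*t[1]
    return (p+q)/2,np.linalg.norm(p-q)
items=dict(Awide=((290.5,459),(118,132),.0435),Anar=((313.5,342),(191,175),.0435),Bnar=((469,155),(290,343),.0435),Bwide=((490,96),(373,427),.0435),
 millA=((162,127),(382,40),.147),millB=((230,37),(497,102),.147),saltA=((87,280),(322,62),.088),saltB=((286,46),(568,242),.088))
for k,(a,b,z) in items.items():
    p,e=tri(f1(a),f2(b)); print(k,p.round(4),round(e,4),'| scene@z',onplane(S,f1(a),z)[:2].round(4),'side@z',onplane(D,f2(b),z)[:2].round(4),'r',np.hypot(*p[:2]).round(3))
E
python3 tri.py
```

```text
Awide [0.4557 0.2517 0.0414] 0.0019 | scene@z [0.454  0.2541] side@z [0.4555 0.2475] r 0.521
Anar [0.4835 0.1397 0.04  ] 0.0013 | scene@z [0.4816 0.1439] side@z [0.4821 0.1329] r 0.503
Bnar [ 0.4515 -0.1503  0.0427] 0.0038 | scene@z [ 0.4493 -0.1475] side@z [ 0.4533 -0.1504] r 0.476
Bwide [ 0.4602 -0.2648  0.0421] 0.001 | scene@z [ 0.4592 -0.2618] side@z [ 0.4599 -0.2664] r 0.531
millA [0.6294 0.0818 0.1461] 0.0019 | scene@z [0.6275 0.0841] side@z [0.6298 0.0811] r 0.635
millB [ 0.6465 -0.075   0.1464] 0.002 | scene@z [ 0.6447 -0.0726] side@z [ 0.6473 -0.0748] r 0.651
saltA [0.6262 0.2007 0.0894] 0.0009 | scene@z [0.6266 0.1995] side@z [0.6282 0.2048] r 0.658
saltB [ 0.6395 -0.1883  0.0888] 0.0 | scene@z [ 0.6401 -0.1898] side@z [ 0.6404 -0.1869] r 0.667
```

View pics/wrist0.png

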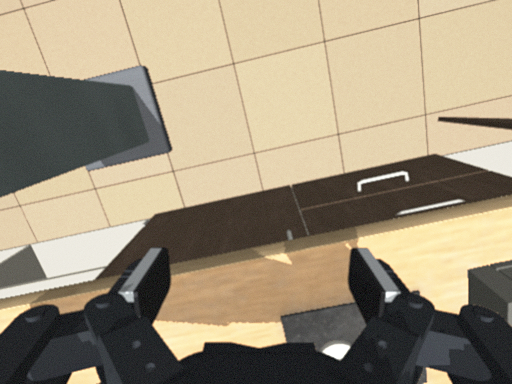

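```bash
cat >> h.py <<'E'
def plan(p,yaw,g=1,n=None,step=.06,tz=True):
    """rows (tool axes) from the measured pose to TCP p, tool x at yaw deg, pointing down"""
    T=T_tool(); p=np.array(p,float)
    c,s=np.cos(np.radians(yaw)),np.sin(np.radians(yaw)); G=np.array([[c,s,0],[s,-c,0],[0,0,-1.]])
    rv=R.from_matrix(T[:3,:3].T@G).as_rotvec(degrees=True); d=p-T[:3,3]
    n=n or int(max(1,np.ceil(np.linalg.norm(d)/step),np.ceil(abs(rv).max()/10)))
    print('from',T[:3,3].round(4),'d',d.round(4),'rv',rv.round(1),'n',n)
    M=T[:3,:3].copy()
    for i in range(n):
        print([g]+list((M.T@d/n).round(4))+list((rv/n).round(1)),end=',\n'); M=M@R.from_rotvec(rv/n,degrees=True).as_matrix()
def rep():
    s=state(); T=T_tool(s); print('t',round(s['clock'],2),'tcp',s['tcp_pos'].round(4),'yaw',np.degrees(np.arctan2(T[1,0],T[0,0])).round(2),'z',T[:3,2].round(4),'F',s['wrist_force'].round(2),'gap',round(s['finger_gap'],4))
E
python3 -c "
from h import *
plan((.627,.201,.2),14)"
```

```text
from [0.1264 0.5605 0.2416] d [ 0.5006 -0.3595 -0.0416] rv [ 0.   0.1 63.3] n 11
[1, np.float64(-0.0219), np.float64(0.0516), np.float64(0.0038), np.float64(0.0), np.float64(0.0), np.float64(5.8)],
[1, np.float64(-0.0166), np.float64(0.0535), np.float64(0.0038), np.float64(0.0), np.float64(0.0), np.float64(5.8)],
[1, np.float64(-0.0111), np.float64(0.0549), np.float64(0.0038), np.float64(0.0), np.float64(0.0), np.float64(5.8)],
[1, np.float64(-0.0056), np.float64(0.0558), np.float64(0.0038), np.float64(0.0), np.float64(0.0), np.float64(5.8)],
[1, np.float64(0.0), np.float64(0.056), np.float64(0.0038), np.float64(0.0), np.float64(0.0), np.float64(5.8)],
[1, np.float64(0.0057), np.float64(0.0557), np.float64(0.0038), np.float64(0.0), np.float64(0.0), np.float64(5.8)],
[1, np.float64(0.0112), np.float64(0.0549), np.float64(0.0038), np.float64(0.0), np.float64(0.0), np.float64(5.8)],
[1, np.float64(0.0167), np.float64(0.0535), np.float64(0.0038), np.float64(0.0), np.float64(0.0), np.float64(5.8)],
[1, np.float64(0.0219), np.float64(0.0516), np.float64(0.0038), np.float64(0.0), np.float64(0.0), np.float64(5.8)],
[1, np.float64(0.027), np.float64(0.0491), np.float64(0.0038), np.float64(0.0), np.float64(0.0), np.float64(5.8)],
[1, np.float64(0.0318), np.float64(0.0461), np.float64(0.0038), np.float64(0.0), np.float64(0.0), np.float64(5.8)],
```

carry_out(moves=[1,-0.022,0.052,0.004,0,0,5.8,1,-0.017,0.054,0.004,0,0,5.8,1,-0.011,0.055,0.004,0,0,5.8,1,-0.006,0.056,0.004,0,0,5.8,1,0,0.056,0.004,0,0,5.8], squeeze=30)

```text
clock: 0.78
tcp_pos: [0.3565, 0.3928, 0.2196]
orientation: [0.0, 0.914, 0.406, -0.001]
wrist_force: [1.0, 0.6, -0.6]
finger_gap: 0.0853
```

carry_out(moves=[1,0.006,0.056,0.004,0,0,5.8,1,0.011,0.055,0.004,0,0,5.8,1,0.017,0.054,0.004,0,0,5.8,1,0.022,0.052,0.004,0,0,5.8,1,0.027,0.049,0.004,0,0,5.8])

```text
clock: 1.4
tcp_pos: [0.5882, 0.2177, 0.1976]
orientation: [0.0, 0.988, 0.156, -0.001]
wrist_force: [0.1, 0.6, -0.4]
finger_gap: 0.0856
```

```bash
sed -i "s/list((M.T@d\/n).round(4))+list((rv\/n).round(1))/[float(v) for v in (M.T@d\/n).round(4)]+[float(v) for v in (rv\/n).round(1)]/" h.py; python3 -c "
from h import *
rep();plan((.627,.201,.2),14)"
```

```text
t 1.4 tcp [0.5882 0.2177 0.1976] yaw 17.92 z [-2.5e-03 -9.0e-04 -1.0e+00] F [ 0.05  0.59 -0.43] gap 0.0856
from [0.5882 0.2177 0.1976] d [ 0.0388 -0.0167  0.0024] rv [0.  0.2 3.9] n 1
[1, 0.0318, 0.0278, -0.0024, 0.0, 0.2, 3.9],
```

carry_out(moves=[1,0.032,0.028,-0.002,0,0.2,3.9,1,0,0,0,0,0,0,1,0,0,0,0,0,0,1,0,0,0,0,0,0,1,0,0,0,0,0,0])

```text
clock: 2.02
tcp_pos: [0.6281, 0.1978, 0.1966]
orientation: [0.0, 0.993, 0.119, -0.002]
wrist_force: [-0.1, 0.8, -0.2]
finger_gap: 0.085
```

```bash
python3 -c "
from h import *
rep();save('wrist','w1.png');c=cam('wrist');print(c[2][:3,3],proj(c,[[.627,.201,.088],[.627,.201,0],[.627,.201,.074]]))"
```

```text
t 2.02 tcp [0.6281 0.1978 0.1966] yaw 13.7 z [-3.9e-03 -8.0e-04 -1.0e+00] F [-0.06  0.79 -0.19] gap 0.085
[0.61089337 0.26992297 0.32822001] [[259.4865527  190.52567415]
 [259.7282273  167.80061933]
 [259.53531411 185.94072579]]
```

View pics/w1.png

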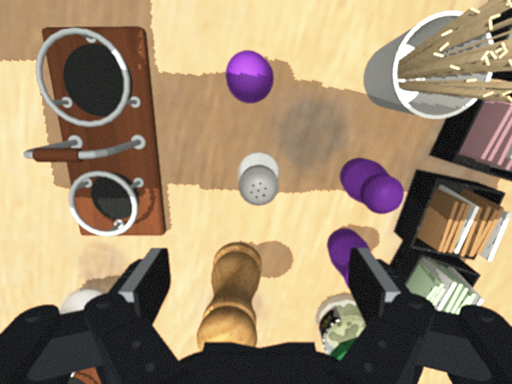

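From above, the shaker's cap is at (259,185), close to the predicted (259,189). Stand A's wide ring is at about (83,77) and its narrow ring at about (103,204). A purple look-alike at (360,180) sits near the right finger, so I'll check that clearance.

```bash
python3 -c "
from h import *
c=cam('wrist',np.load('pics/w1.npy'))
for n,uv,z in (('salt',(259,185),.082),('Awide',(83.5,77),.0435),('Anar',(103,204),.0435),('purp top',(382,193),.085),('purp low L edge',(341,178),.01),('purp3top?',(352,245),.05),('millbase',(238,258),.01)): print(n,onplane(c,uv,z).round(4))
plan((.627,.203,.053),14,g=.4)
"
```

```text
salt [0.6258 0.2038 0.082 ]
Awide [0.4558 0.2521 0.0435]
Anar [0.4832 0.1379 0.0435]
purp top [0.7264 0.2222 0.085 ]
purp low L edge [0.7136 0.2129 0.01  ]
purp3top? [0.7331 0.1568 0.05  ]
millbase [0.6273 0.093  0.01  ]
from [0.6282 0.1979 0.1967] d [-0.0012  0.0051 -0.1437] rv [-0.   0.2 -0.3] n 3
[0.4, 0.0002, -0.0017, 0.0479, -0.0, 0.1, -0.1],
[0.4, 0.0002, -0.0017, 0.0479, -0.0, 0.1, -0.1],
[0.4, 0.0001, -0.0017, 0.0479, -0.0, 0.1, -0.1],
```

carry_out(moves=[0.5,-0.001,-0.006,0,0,0.2,0,0.5,0,0,0.045,0,0,0,0.5,0,0,0.05,0,0,0,0.5,0,0,0.03,0,0,0,0.5,0,0,0.015,0,0,0])

```text
clock: 2.7
tcp_pos: [0.6264, 0.208, 0.0577]
orientation: [-0.001, 0.993, 0.122, 0.004]
wrist_force: [0.8, 0.3, -0.1]
finger_gap: 0.064
```

```bash
python3 -c "
from h import *
rep();plan((.6262,.2037,.053),14,g=.5,n=1)"
```

```text
t 2.7 tcp [0.6264 0.208  0.0577] yaw 13.96 z [ 0.0084  0.0026 -1.    ] F [ 0.77  0.35 -0.1 ] gap 0.064
from [0.6264 0.208  0.0577] d [-0.0002 -0.0043 -0.0047] rv [-0.  -0.5 -0. ] n 1
[0.5, -0.0012, 0.0041, 0.0047, -0.0, -0.5, -0.0],
```

carry_out(moves=[0.5,-0.001,0.004,0.005,0,-0.5,0,-1,0,0,0,0,0,0,-1,0,0,0,0,0,0,-1,0,0,0,0,0,0,-1,0,0,0,0,0,0], squeeze=30)

```text
clock: 3.32
tcp_pos: [0.628, 0.2044, 0.0558]
orientation: [-0.0, 0.993, 0.122, 0.002]
wrist_force: [-0.8, -0.2, -1.8]
finger_gap: 0.0364
```

```bash
python3 -c "
from h import *
rep();plan((.63,.19,.125),14,g=-1,n=2)"
```

```text
t 3.33 tcp [0.628  0.2044 0.0558] yaw 14.0 z [ 0.0035  0.0013 -1.    ] F [-0.84 -0.19 -1.82] gap 0.0364
from [0.628  0.2044 0.0558] d [ 0.002  -0.0144  0.0692] rv [-0.  -0.2 -0. ] n 2
[-1, -0.0006, 0.0072, -0.0346, -0.0, -0.1, -0.0],
[-1, -0.0007, 0.0072, -0.0346, -0.0, -0.1, -0.0],
```

Gap 36 mm versus the 44 mm nominal. I'll check that it's stable with a small lift and a look.

carry_out(moves=[-1,0,0,0,0,0,0,-1,0,0,-0.01,0,0,0,-1,0,0,-0.02,0,0,0,-1,0,0,-0.02,0,0,0,-1,0,0,-0.01,0,0,0])

```text
clock: 3.95
tcp_pos: [0.6274, 0.2043, 0.1184]
orientation: [-0.0, 0.993, 0.122, 0.001]
wrist_force: [1.2, 0.3, -2.5]
finger_gap: 0.0368
```

```bash
python3 -c "
from h import *
rep();b=save('side','s1.png');a=save('scene','sc1.png');w=save('wrist','w2.png')
f=lambda im,s:cv2.resize(im,None,fx=s,fy=s,interpolation=cv2.INTER_CUBIC)
cv2.imwrite('pics/c3.png',np.hstack([f(a[130:280,170:320],2.6)[:390,:390],f(b[100:250,150:300],2.6)[:390,:390]])[...,::-1])"
```

```text
t 3.95 tcp [0.6274 0.2043 0.1184] yaw 14.0 z [ 0.0026  0.0011 -1.    ] F [ 1.22  0.34 -2.5 ] gap 0.0368
```

View pics/c3.png

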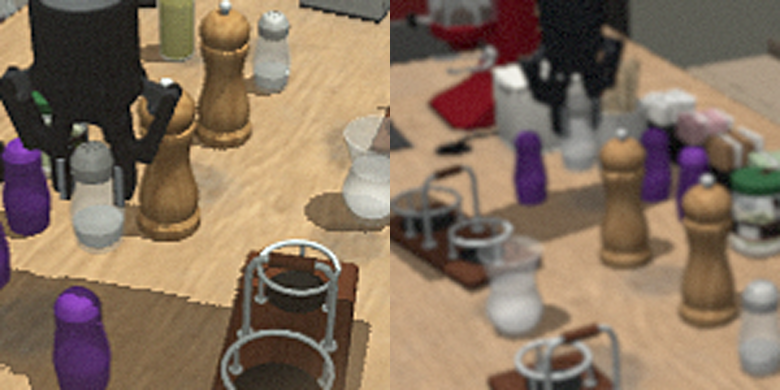

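The shaker is held upright and the glass simply tapers upward, so the 36 mm gap is right. Next is stand A's narrow place.

```bash
python3 -c "
from h import *
plan((.4833,.139,.120),13.7,g=-1,n=4)"
```

```text
from [0.6271 0.2042 0.1173] d [-0.1438 -0.0652  0.0027] rv [-0.  -0.1  0.3] n 4
[-1, -0.0388, 0.0071, -0.0008, -0.0, -0.0, 0.1],
[-1, -0.0388, 0.0072, -0.0007, -0.0, -0.0, 0.1],
[-1, -0.0388, 0.0072, -0.0007, -0.0, -0.0, 0.1],
[-1, -0.0388, 0.0073, -0.0007, -0.0, -0.0, 0.1],
```

carry_out(moves=[-1,-0.03,0.007,-0.001,0,0,0.1,-1,-0.04,0.007,-0.001,0,0,0.1,-1,-0.04,0.007,-0.001,0,0,0.1,-1,-0.035,0.007,-0.001,0,0,0,-1,-0.01,0.001,0,0,0,0])

```text
clock: 4.72
tcp_pos: [0.4772, 0.1371, 0.1156]
orientation: [-0.0, 0.993, 0.119, -0.002]
wrist_force: [0.9, -0.2, -1.0]
finger_gap: 0.0365
```

carry_out(moves=[-1,0,0,0,0,0,0,-1,0,0,0,0,0,0,-1,0,0,0,0,0,0,-1,0,0,0,0,0,0,-1,0,0,0,0,0,0])

```text
clock: 5.35
tcp_pos: [0.4807, 0.1381, 0.1151]
orientation: [-0.0, 0.993, 0.12, -0.001]
wrist_force: [0.2, 0.4, -1.4]
finger_gap: 0.0366
```

```bash
python3 -c "
from h import *
rep();save('wrist','w3.png');save('side','s3.png');save('scene','sc3.png')
plan((.4833,.139,.075),13.7,g=-1,n=3)"
```

```text
t 5.35 tcp [0.4807 0.1381 0.1151] yaw 13.73 z [-2.6e-03  7.0e-04 -1.0e+00] F [ 0.21  0.4  -1.41] gap 0.0366
from [0.4804 0.138  0.1152] d [ 0.0029  0.001  -0.0402] rv [-0.1  0.1  0. ] n 3
[-1, 0.0011, -0.0001, 0.0134, -0.0, 0.0, 0.0],
[-1, 0.001, -0.0001, 0.0134, -0.0, 0.0, 0.0],
[-1, 0.001, -0.0001, 0.0134, -0.0, 0.0, 0.0],
```

View pics/w3.png

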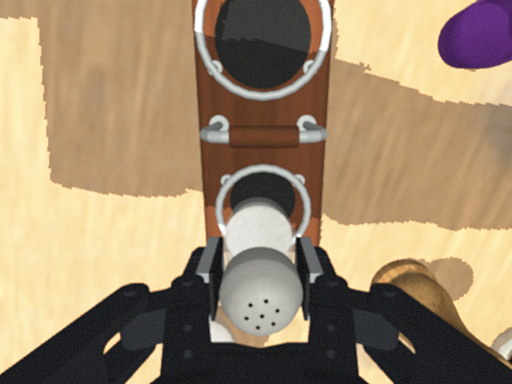

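The held shaker is at x≈259 and the narrow ring's centre is at x≈263, top edge row 167, so the rest is the ~3 mm already in the plan.

```bash
python3 -c "
from h import *
c=cam('wrist',np.load('pics/w3.npy'))
for uv in ((263,166.5),(215.5,209),(311,209),(263,175)): print(onplane(c,uv,.0435).round(4))
u=np.array([-np.sin(np.radians(13.7)),np.cos(np.radians(13.7)),0])
C=np.array([.4833,.139,.0435]);print(proj(c,[C,C+u*.0315,C+u*.029]), onplane(c,(197,20),.0435),onplane(c,(331,20),.0435),onplane(c,(263,99),.0435))
"
```

```text
[0.4754 0.169  0.0435]
[0.4502 0.1314 0.0435]
[0.5156 0.1475 0.0435]
[0.4768 0.1633 0.0435]
[[263.61125145 209.67205827]
 [263.84221902 165.82203914]
 [263.82316936 169.44435984]] [0.41604964 0.24555748 0.0435    ] [0.49322997 0.26436157 0.0435    ] [0.46488042 0.21136222 0.0435    ]
```

carry_out(moves=[-1,0.003,0.001,0,0,0,0,-1,0,0,0.012,0,0,0,-1,0,0,0.013,0,0,0,-1,0,0,0.01,0,0,0,-1,0,0,0.003,0,0,0])

```text
clock: 6.12
tcp_pos: [0.483, 0.1377, 0.0739]
orientation: [-0.0, 0.993, 0.119, -0.002]
wrist_force: [0.3, -0.7, -0.9]
finger_gap: 0.036
```

```bash
python3 -c "
from h import *
rep();plan((.4834,.138,.0728),13.7,g=-1,n=3)"
```

```text
t 6.12 tcp [0.483  0.1377 0.0739] yaw 13.71 z [-3.8e-03  5.0e-04 -1.0e+00] F [ 0.28 -0.69 -0.9 ] gap 0.036
from [0.483  0.1377 0.0739] d [ 0.0004  0.0003 -0.0011] rv [-0.1  0.2  0. ] n 3
[-1, 0.0002, -0.0001, 0.0004, -0.0, 0.1, 0.0],
[-1, 0.0002, -0.0001, 0.0004, -0.0, 0.1, 0.0],
[-1, 0.0002, -0.0001, 0.0004, -0.0, 0.1, 0.0],
```

carry_out(moves=[-1,0,0,0.001,0,0,0,-1,0,0,0.001,0,0,0,0.3,0,0,0,0,0,0,0.3,0,0,0,0,0,0,0.3,0,0,0,0,0,0])

```text
clock: 6.75
tcp_pos: [0.484, 0.1378, 0.0727]
orientation: [-0.0, 0.993, 0.119, -0.001]
wrist_force: [0.4, -0.4, -1.0]
finger_gap: 0.0557
```

```bash
python3 -c "
from h import *
rep()"
```

```text
t 6.75 tcp [0.484  0.1378 0.0727] yaw 13.72 z [-1.8e-03  8.0e-04 -1.0e+00] F [ 0.39 -0.43 -1.  ] gap 0.0557
```

carry_out(moves=[0.5,0,0,-0.02,0,0,0,0.5,0,0,-0.055,0,0,0,0.5,0,0,-0.06,0,0,0,0.5,0,0,0,0,0,0,0.5,0,0,0,0,0,0])

```text
clock: 7.38
tcp_pos: [0.4838, 0.1376, 0.2116]
orientation: [-0.0, 0.993, 0.119, -0.001]
wrist_force: [0.5, -0.2, -0.3]
finger_gap: 0.0638
```

```bash
python3 -c "
from h import *
rep();save('wrist','w4.png');plan((.640,-.187,.2),4.3,g=1)"
```

```text
t 7.38 tcp [0.4838 0.1376 0.2116] yaw 13.71 z [-2.1e-03  7.0e-04 -1.0e+00] F [ 0.49 -0.16 -0.3 ] gap 0.0638
from [0.4841 0.1377 0.2117] d [ 0.1559 -0.3247 -0.0117] rv [-0.1  0.1  9.4] n 7
[1, 0.0106, 0.0503, 0.0016, -0.0, 0.0, 1.3],
[1, 0.0118, 0.0501, 0.0016, -0.0, 0.0, 1.3],
[1, 0.013, 0.0498, 0.0016, -0.0, 0.0, 1.3],
[1, 0.0142, 0.0495, 0.0016, -0.0, 0.0, 1.3],
[1, 0.0153, 0.0491, 0.0016, -0.0, 0.0, 1.3],
[1, 0.0165, 0.0487, 0.0016, -0.0, 0.0, 1.3],
[1, 0.0176, 0.0483, 0.0017, -0.0, 0.0, 1.3],
```

View pics/w4.png

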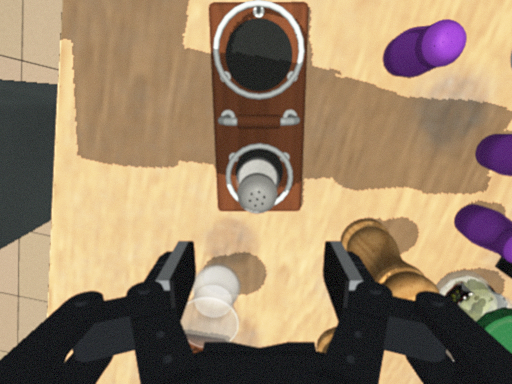

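The shaker stands inside A's narrow ring, cap at (259,193). On to salt B.

carry_out(moves=[1,0.011,0.05,0.001,0,0,1.3,1,0.012,0.05,0.001,0,0,1.3,1,0.013,0.05,0.001,0,0,1.3,1,0.014,0.05,0.001,0,0,1.3,1,0.015,0.049,0.001,0,0,1.3])

```text
clock: 8.05
tcp_pos: [0.5943, -0.0961, 0.1977]
orientation: [-0.002, 0.998, 0.065, -0.007]
wrist_force: [0.9, 1.0, 0.1]
finger_gap: 0.0851
```

carry_out(moves=[1,0.016,0.049,0.001,0,0,1.3,1,0.018,0.032,0.001,0,0,1.3,1,0,0,0,0,0,0,1,0,0,0,0,0,0,1,0,0,0,0,0,0])

```text
clock: 8.68
tcp_pos: [0.6355, -0.1766, 0.1845]
orientation: [-0.005, 0.999, 0.04, -0.013]
wrist_force: [-0.6, -0.2, 0.6]
finger_gap: 0.0856
```

```bash
python3 -c "
from h import *
rep();save('wrist','w5.png');plan((.640,-.187,.2),4.3,g=1)
c=cam('wrist',np.load('pics/w4.npy'))
for n,uv,z in (('saltA cap',(258.5,192),.099),('Awide',(259,50.5),.0435),('Anar',(259,179),.0435)): print(n,onplane(c,uv,z).round(4))
"
```

```text
t 8.68 tcp [ 0.6355 -0.1766  0.1845] yaw 4.58 z [-0.0272  0.0098 -0.9996] F [-0.6  -0.24  0.65] gap 0.0856
from [ 0.6355 -0.1764  0.1847] d [ 0.0045 -0.0106  0.0153] rv [-0.7  1.5  0.3] n 1
[1, 0.0033, 0.0108, -0.0156, -0.7, 1.5, 0.3],
saltA cap [0.4828 0.1383 0.099 ]
Awide [0.4556 0.251  0.0435]
Anar [0.4837 0.1356 0.0435]
```

View pics/w5.png

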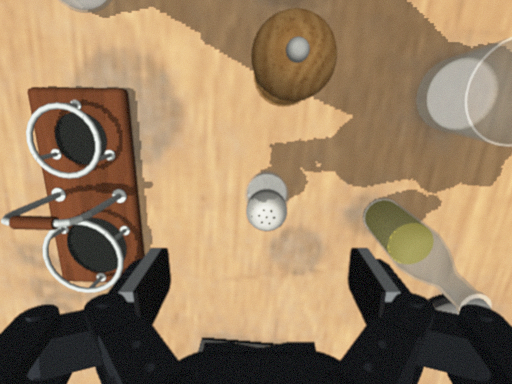

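```bash
python3 -c "
from h import *
c=cam('wrist',np.load('pics/w5.npy'))
for n,uv,z in (('salt',(266.5,210),.082),('saltbase',(266,193),.01),('millB',(298,47),.148),('Bnar',(65.5,140),.0435),('Bwide',(84,255),.0435),('cruet base',(383,220),.0),('cruet nozzle',(480,300),.179),('tumbler far',(460,90),.0)): print(n,onplane(c,uv,z).round(4))
plan((.640,-.1875,.18),4.3,g=.5)
"
```

```text
salt [ 0.6395 -0.1864  0.082 ]
saltbase [ 0.6393 -0.193   0.01  ]
millB [ 0.6459 -0.0753  0.148 ]
Bnar [ 0.4539 -0.1495  0.0435]
Bwide [ 0.4612 -0.2643  0.0435]
cruet base [ 0.7699 -0.2154  0.    ]
cruet nozzle [ 0.7502 -0.1913  0.179 ]
tumbler far [ 0.8175 -0.076   0.    ]
from [ 0.6355 -0.1764  0.1847] d [ 0.0045 -0.0111 -0.0047] rv [-0.7  1.5  0.3] n 1
[0.5, 0.0037, 0.0115, 0.0044, -0.7, 1.5, 0.3],
```

carry_out(moves=[0.5,0.004,0.011,0,-0.7,1.5,0.3,0.5,0,0,0.03,0,0,0,0.5,0,0,0.045,0,0,0,0.5,0,0,0.03,0,0,0,0.5,0,0,0.01,0,0,0])

```text
clock: 9.35
tcp_pos: [0.6437, -0.1874, 0.0718]
orientation: [0.004, 0.999, 0.039, 0.007]
wrist_force: [0.1, 0.2, -0.6]
finger_gap: 0.0641
```

```bash
python3 -c "
from h import *
rep();plan((.6395,-.1865,.055),4.3,g=.5,n=1)"
```

```text
t 9.35 tcp [ 0.6437 -0.1874  0.0718] yaw 4.47 z [ 0.014  -0.0067 -0.9999] F [ 0.15  0.24 -0.6 ] gap 0.0641
from [ 0.6437 -0.1874  0.0718] d [-0.0042  0.0009 -0.0168] rv [ 0.4 -0.8  0.2] n 1
[0.5, -0.0044, -0.0014, 0.0168, 0.4, -0.8, 0.2],
```

carry_out(moves=[0.5,-0.004,-0.001,0.012,0.4,-0.8,0.2,0.5,0,0,0.004,0,0,0,-1,0,0,0,0,0,0,-1,0,0,0,0,0,0,-1,0,0,0,0,0,0])

```text
clock: 9.98
tcp_pos: [0.6415, -0.1877, 0.0587]
orientation: [0.002, 0.999, 0.037, 0.002]
wrist_force: [-0.4, 0.9, -0.7]
finger_gap: 0.0347
```

carry_out(moves=[-1,0,0,0,0,0,0,-1,0,0,0,0,0,0,-1,0,0,0,0,0,0,-1,0,0,0,0,0,0,-1,0,0,0,0,0,0])

```text
clock: 10.6
tcp_pos: [0.6416, -0.1876, 0.0588]
orientation: [0.002, 0.999, 0.037, 0.002]
wrist_force: [-0.8, -0.2, -1.6]
finger_gap: 0.0351
```

```bash
python3 -c "
from h import *
rep();plan((.640,-.1865,.118),4.3,g=-1,n=2)"
```

```text
t 10.6 tcp [ 0.6416 -0.1876  0.0588] yaw 4.27 z [ 0.0041 -0.003  -1.    ] F [-0.81 -0.24 -1.59] gap 0.0351
from [ 0.6416 -0.1876  0.0588] d [-0.0016  0.0011  0.0592] rv [ 0.2 -0.2 -0. ] n 2
[-1, -0.0007, -0.0005, -0.0296, 0.1, -0.1, -0.0],
[-1, -0.0007, -0.0006, -0.0296, 0.1, -0.1, -0.0],
```

carry_out(moves=[-1,0,0,-0.015,0,0,0,-1,0,0,-0.045,0,0,0,-1,-0.03,-0.009,0,0,0,0,-1,-0.045,-0.009,0,0,0,0,-1,-0.045,-0.009,0,0,0,0])

```text
clock: 11.22
tcp_pos: [0.5218, -0.1708, 0.1246]
orientation: [0.004, 0.999, 0.038, 0.006]
wrist_force: [-0.4, -0.6, -0.4]
finger_gap: 0.0349
```

```bash
python3 -c "
from h import *
rep();plan((.453,-.150,.120),4.3,g=-1,n=2)
c=cam('wrist',np.load('pics/w4.npy'));print(onplane(c,(217,282),0),onplane(c,(212,325),.088))"
```

```text
t 11.22 tcp [ 0.5218 -0.1708  0.1246] yaw 4.34 z [ 0.0119 -0.0067 -0.9999] F [-0.38 -0.63 -0.41] gap 0.0349
from [ 0.5218 -0.1708  0.1246] d [-0.0688  0.0208 -0.0046] rv [ 0.4 -0.7  0. ] n 2
[-1, -0.0336, -0.013, 0.0018, 0.2, -0.3, 0.0],
[-1, -0.0336, -0.013, 0.0021, 0.2, -0.3, 0.0],
[ 0.46607897 -0.02084322  0.        ] [ 0.47110726 -0.01171809  0.088     ]
```

carry_out(moves=[-1,-0.034,-0.013,0.002,0.2,-0.3,0,-1,-0.031,-0.012,0.002,0.2,-0.4,0,-1,0,0,0,0,0,0,-1,0,0,0,0,0,0,-1,0,0,0,0,0,0])

```text
clock: 11.85
tcp_pos: [0.4532, -0.1509, 0.1255]
orientation: [0.002, 0.999, 0.037, 0.003]
wrist_force: [-0.3, 0.6, -1.0]
finger_gap: 0.035
```

```bash
python3 -c "
from h import *
rep();save('wrist','w6.png');plan((.453,-.150,.120),4.3,g=-1,n=1)
c=cam('wrist',np.load('pics/w6.npy'));print(proj(c,[.453,-.15,.0435]))"
```

```text
t 11.85 tcp [ 0.4532 -0.1509  0.1255] yaw 4.27 z [ 0.0057 -0.0042 -1.    ] F [-0.26  0.62 -0.99] gap 0.035
from [ 0.4534 -0.151   0.1255] d [-0.0004  0.001  -0.0055] rv [ 0.3 -0.3 -0. ] n 1
[-1, -0.0004, -0.0011, 0.0055, 0.3, -0.3, -0.0],
[258.5517024  203.34069381]
```

View pics/w6.png

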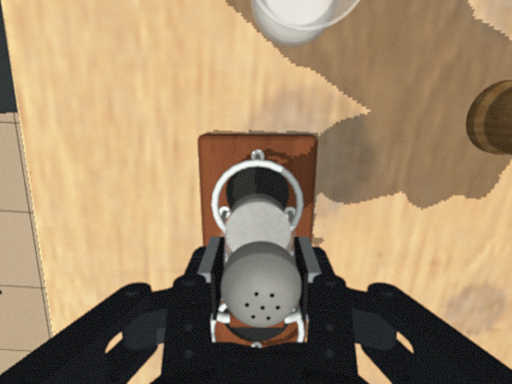

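The ring spans x 212–304 (centre 258) with its top edge at row 159, and the shaker is centred at about 259, so they're laterally aligned.

```bash
python3 -c "
from h import *
c=cam('wrist',np.load('pics/w6.npy'))
a=np.radians(4.3);u=np.array([-np.sin(a),np.cos(a),0])
print(onplane(c,(258,159.5),.0435)-.034*u, onplane(c,(212,203),.0435),onplane(c,(304,203),.0435))
print('board far edge->narrow', onplane(c,(258.5,133),.017)-u*.048)
c3=cam('wrist',np.load('pics/w3.npy'))"
```

```text
[ 0.45273751 -0.15130087  0.0435    ] [ 0.41877271 -0.15223482  0.0435    ] [ 0.4864263  -0.14729217  0.0435    ]
board far edge->narrow [ 0.45306701 -0.14964262  0.017     ]
```

carry_out(moves=[-1,-0.0005,0,0.01,0.3,-0.3,0,-1,0,0,0.015,0,0,0,-1,0,0,0.015,0,0,0,-1,0,0,0.006,0,0,0,-1,0,0,0,0,0,0])

```text
clock: 12.52
tcp_pos: [0.4545, -0.1516, 0.0757]
orientation: [-0.001, 0.999, 0.038, -0.001]
wrist_force: [-0.4, -1.0, -1.1]
finger_gap: 0.0349
```

```bash
python3 -c "
from h import *
rep();plan((.4528,-.151,.0755),4.3,g=-1,n=2)"
```

```text
t 12.53 tcp [ 0.4545 -0.1516  0.0757] yaw 4.3 z [-0.0015  0.0018 -1.    ] F [-0.44 -1.03 -1.06] gap 0.0349
from [ 0.4545 -0.1516  0.0757] d [-0.0017  0.0006 -0.0002] rv [-0.1  0.1  0. ] n 2
[-1, -0.0008, -0.0004, 0.0001, -0.1, 0.0, 0.0],
[-1, -0.0008, -0.0004, 0.0001, -0.1, 0.0, 0.0],
```

carry_out(moves=[-1,-0.001,0,0,0,0,0,-1,0,0,0.001,0,0,0,0.3,0,0,0,0,0,0,0.3,0,0,0,0,0,0,0.3,0,0,0,0,0,0])

```text
clock: 13.15
tcp_pos: [0.455, -0.1525, 0.0765]
orientation: [-0.0, 0.999, 0.038, 0.001]
wrist_force: [0.1, -0.9, 0.6]
finger_gap: 0.0553
```

carry_out(moves=[0.5,0,0,-0.02,0,0,0,0.5,0,0,-0.055,0,0,0,0.5,0,0,-0.055,0,0,0,0.5,0,0,-0.04,0,0,0,0.5,0,0,0,0,0,0])

```text
clock: 13.78
tcp_pos: [0.4542, -0.1523, 0.2517]
orientation: [-0.0, 0.999, 0.038, 0.001]
wrist_force: [-0.5, 0.3, 0.1]
finger_gap: 0.0643
```

```bash
python3 -c "
from h import *
rep();save('wrist','w7.png');plan((.646,-.0753,.23),4.3,g=.6)"
```

```text
t 13.78 tcp [ 0.4542 -0.1523  0.2517] yaw 4.3 z [ 1.4e-03  3.0e-04 -1.0e+00] F [-0.53  0.26  0.14] gap 0.0643
from [ 0.4535 -0.1519  0.2499] d [ 0.1925  0.0766 -0.0199] rv [-0.1  0.1 -0. ] n 4
[0.6, 0.0494, -0.0155, 0.005, -0.0, 0.0, -0.0],
[0.6, 0.0494, -0.0155, 0.005, -0.0, 0.0, -0.0],
[0.6, 0.0494, -0.0155, 0.005, -0.0, 0.0, -0.0],
[0.6, 0.0494, -0.0155, 0.005, -0.0, 0.0, -0.0],
```

View pics/w7.png

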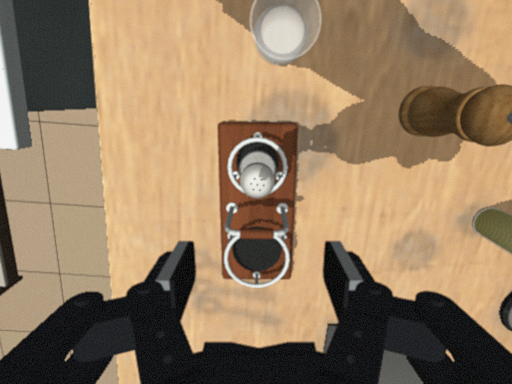

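Salt B is seated, cap (258,180) inside its ring, and B's wide ring is at about (257,253). Next is mill B.

carry_out(moves=[0.7,0.05,-0.016,0.003,0,0,0,0.7,0.05,-0.016,0.003,0,0,0,0.7,0.05,-0.016,0.003,0,0,0,0.7,0.04,-0.014,0.003,0,0,0,0.7,0,0,0,0,0,0])

```text
clock: 14.45
tcp_pos: [0.6398, -0.0734, 0.2275]
orientation: [-0.002, 0.999, 0.036, -0.006]
wrist_force: [-0.7, 0.1, 0.1]
finger_gap: 0.073
```

```bash
python3 -c "
from h import *
rep();plan((.646,-.0753,.2),4.3,g=.7,n=1);im=save('wrist','w8.png')
c=cam('wrist',np.load('pics/w7.npy'))
for n,uv,z in (('cap',(258,179),.099),('Bwide',(257,253.5),.0435),('Bnar',(257.5,166),.0435)): print(n,onplane(c,uv,z).round(4))
c=cam('wrist',np.load('pics/w8.npy')); print(proj(c,[[.646,-.0753,.122],[.646,-.0753,.149]]))
h=cv2.cvtColor(im,cv2.COLOR_RGB2HSV); print(h[::24,::32,0][:16]);
"
```

```text
t 14.45 tcp [ 0.6398 -0.0734  0.2275] yaw 4.13 z [-0.0128  0.0041 -0.9999] F [-0.74  0.1   0.09] gap 0.073
from [ 0.6398 -0.0734  0.2275] d [ 0.0062 -0.0019 -0.0275] rv [-0.3  0.7 -0.2] n 1
[0.7, 0.0063, 0.0025, 0.0274, -0.3, 0.7, -0.2],
cap [ 0.4531 -0.1506  0.099 ]
Bwide [ 0.4598 -0.2594  0.0435]
Bnar [ 0.4524 -0.1496  0.0435]
[[268.24143887 198.89073559]
 [268.82715222 210.14355687]]
[[ 17  17  16  10  16  16  15  15  15  19  16  16  17  16  20  44]
 [ 17  17  17  16  15  16  17  17  15  17  15  17  16  17  71   6]
 [ 16  16  15  16  17  15  17  16  17  17  17  18  30  69  17  16]
 [ 16  16  18  17  18  18  16  16  14  15  16  16  34  69  68  17]
 [ 16  16  17  21  17  17  17  17  15  14  16  17  50  67  15  16]
 [ 17  17  16  22  16  17  17  18  17  18  17  17  16  16  17  17]
 [ 16  16  17  17  16  18  17  16  18  16  16  17  17  17  17  16]
 [ 16  18  16  16  17  16  17  19  15  15  16  15  17  24  16  18]
 [ 17  18  11  17  10  16  18  17  16  15  17  15  19  16  17  20]
 [ 17  18  53  40  11  15  17  16  17  18  16  18  16  18  17  17]
 [ 17  18  34  30  12  16  16  17  17  17  17  16  16  18  19  18]
 [ 17  17  35  11  19  90  17  16  17  17  17 120  16  17  18  17]
 [ 18  16  17  73 100  49  18  17  17  17  17 126  50  16  17  17]
 [ 17  17 135 105  23  45  17  17  16  17  17 173 120 113  12  15]
 [ 18 156  96 115 135 174  17  16  17  18  16 100  90 105 162  98]
 [ 90 150 109  90  90 116  68 143 105 150  30 105 133  20 100 135]]
```

View pics/w8.png

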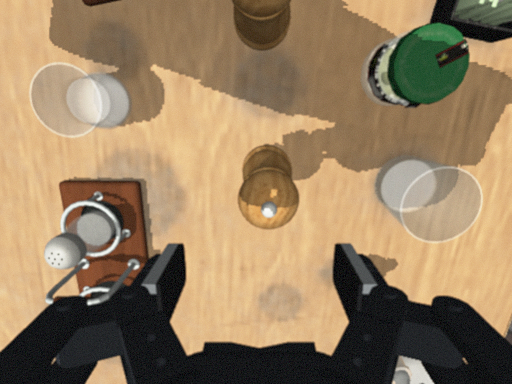

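The button at (269,210) matches the prediction exactly, so I'll descend onto the mill.

carry_out(moves=[0.7,0.006,0.002,0.01,-0.3,0.7,0,0.7,0,0,0.035,0,0,0,0.7,0,0,0.035,0,0,0,0.7,0,0,0.025,0,0,0,0.7,0,0,0,0,0,0])

```text
clock: 15.12
tcp_pos: [0.6392, -0.0785, 0.1175]
orientation: [0.001, 0.999, 0.033, -0.001]
wrist_force: [0.2, 0.1, 0.7]
finger_gap: 0.0727
```

```bash
python3 -c "
from h import *
rep();plan((.646,-.0753,.113),4.3,g=.7,n=1)"
```

```text
t 15.12 tcp [ 0.6392 -0.0785  0.1175] yaw 3.79 z [-0.0024 -0.0011 -1.    ] F [0.18 0.14 0.65] gap 0.0727
from [ 0.6392 -0.0785  0.1175] d [ 0.0068  0.0032 -0.0045] rv [ 0.1  0.1 -0.5] n 1
[0.7, 0.0071, -0.0028, 0.0045, 0.1, 0.1, -0.5],
```

carry_out(moves=[0.7,0.007,-0.003,0.002,0,0,-0.5,0.7,0,0,0.002,0,0,0,0.7,0,0,0,0,0,0,0.7,0,0,0,0,0,0,0.7,0,0,0,0,0,0])

```text
clock: 15.75
tcp_pos: [0.6482, -0.0761, 0.1178]
orientation: [0.002, 0.999, 0.037, 0.002]
wrist_force: [-0.2, 1.1, 0.3]
finger_gap: 0.0727
```

```bash
python3 -c "
from h import *
rep();plan((.646,-.0753,.113),4.3,g=.7,n=1)"
```

```text
t 15.75 tcp [ 0.6482 -0.0761  0.1178] yaw 4.26 z [ 0.0046 -0.0028 -1.    ] F [-0.23  1.06  0.25] gap 0.0727
from [ 0.6482 -0.0761  0.1178] d [-0.0022  0.0008 -0.0048] rv [ 0.2 -0.3 -0. ] n 1
[0.7, -0.0021, -0.001, 0.0048, 0.2, -0.3, -0.0],
```

carry_out(moves=[0.7,-0.002,-0.001,0.006,0.2,-0.3,0,0.7,0,0,0,0,0,0,-1,0,0,0,0,0,0,-1,0,0,0,0,0,0,-1,0,0,0,0,0,0], squeeze=45)

```text
clock: 16.38
tcp_pos: [0.6464, -0.0753, 0.1118]
orientation: [-0.0, 0.999, 0.037, -0.0]
wrist_force: [0.1, 0.1, -0.8]
finger_gap: 0.0461
```

carry_out(moves=[-1,0,0,0,0,0,0,-1,0,0,0,0,0,0,-1,0,0,-0.006,0,0,0,-1,0,0,-0.01,0,0,0,-1,0,0,0,0,0,0])

```text
clock: 17.0
tcp_pos: [0.6456, -0.0751, 0.128]
orientation: [-0.0, 0.999, 0.037, -0.001]
wrist_force: [0.1, 0.4, -1.7]
finger_gap: 0.0469
```

```bash
python3 -c "
from h import *
rep();plan((.646,-.0753,.23),4.3,g=-1)"
```

```text
t 17.0 tcp [ 0.6456 -0.0751  0.128 ] yaw 4.27 z [-2.4e-03  7.0e-04 -1.0e+00] F [ 0.13  0.43 -1.72] gap 0.0469
from [ 0.6456 -0.0751  0.128 ] d [ 0.0004 -0.0002  0.102 ] rv [-0.1  0.1 -0. ] n 2
[-1, 0.0001, 0.0001, -0.051, -0.0, 0.1, -0.0],
[-1, 0.0001, 0.0001, -0.051, -0.0, 0.1, -0.0],
```

carry_out(moves=[-1,0,0,-0.045,0,0,0,-1,0,0,-0.06,0,0,0,-1,-0.03,0.02,0,0,0,0,-1,-0.04,0.035,0,0,0,0,-1,-0.04,0.035,0,0,0,0])

```text
clock: 17.62
tcp_pos: [0.5434, -0.1732, 0.2363]
orientation: [0.0, 0.999, 0.041, -0.0]
wrist_force: [0.7, -0.3, -2.3]
finger_gap: 0.0459
```

```bash
python3 -c "
from h import *
rep();plan((.4605,-.2645,.235),4.3,g=-1,n=3)"
```

```text
t 17.62 tcp [ 0.5434 -0.1732  0.2363] yaw 4.65 z [-7.e-04 -5.e-04 -1.e+00] F [ 0.68 -0.33 -2.27] gap 0.0459
from [ 0.5434 -0.1732  0.2363] d [-0.0829 -0.0913 -0.0013] rv [0.  0.  0.4] n 3
[-1, -0.03, 0.0281, 0.0005, 0.0, 0.0, 0.1],
[-1, -0.03, 0.0281, 0.0004, 0.0, 0.0, 0.1],
[-1, -0.0299, 0.0282, 0.0004, 0.0, 0.0, 0.1],
```

carry_out(moves=[-1,-0.033,0.031,0,0,0,0.1,-1,-0.033,0.031,0,0,0,0.1,-1,-0.02,0.02,0,0,0,0.1,-1,0,0,0,0,0,0,-1,0,0,0,0,0,0])

```text
clock: 18.25
tcp_pos: [0.4589, -0.2661, 0.2374]
orientation: [0.001, 0.999, 0.035, 0.0]
wrist_force: [0.1, -0.5, -1.6]
finger_gap: 0.0464
```

```bash
python3 -c "
from h import *
rep();save('wrist','w9.png');a=save('scene','sc9.png');b=save('side','s9.png');plan((.4605,-.2645,.17),4.3,g=-1,n=3)
f=lambda im:cv2.resize(im,(400,300),interpolation=cv2.INTER_CUBIC)
w=cv2.imread('pics/w9.png')[...,::-1]
cv2.imwrite('pics/c9.png',np.hstack([cv2.resize(w[60:384,128:384],(400,506)),cv2.resize(b[90:290,130:288],(400,506),interpolation=cv2.INTER_CUBIC)])[...,::-1])
c=cam('wrist',np.load('pics/w9.npy'));print(proj(c,[[.4605,-.2645,.0435],[.4605,-.2645,.017]]))
print(proj(cam('side'),[[.4605,-.2645,.0435]]))"
```

```text
t 18.25 tcp [ 0.4589 -0.2661  0.2374] yaw 4.05 z [ 4.0e-04 -1.6e-03 -1.0e+00] F [ 0.05 -0.54 -1.58] gap 0.0464
from [ 0.4594 -0.2656  0.2372] d [ 0.0011  0.0011 -0.0672] rv [ 0.1  0.  -0.2] n 3
[-1, 0.0004, -0.0004, 0.0224, 0.0, 0.0, -0.1],
[-1, 0.0004, -0.0004, 0.0224, 0.0, 0.0, -0.1],
[-1, 0.0004, -0.0004, 0.0224, 0.0, 0.0, -0.1],
[[260.72661122 169.61407007]
 [260.61179165 164.64906294]]
[[236.07844324 261.13230679]]
```

View pics/c9.png

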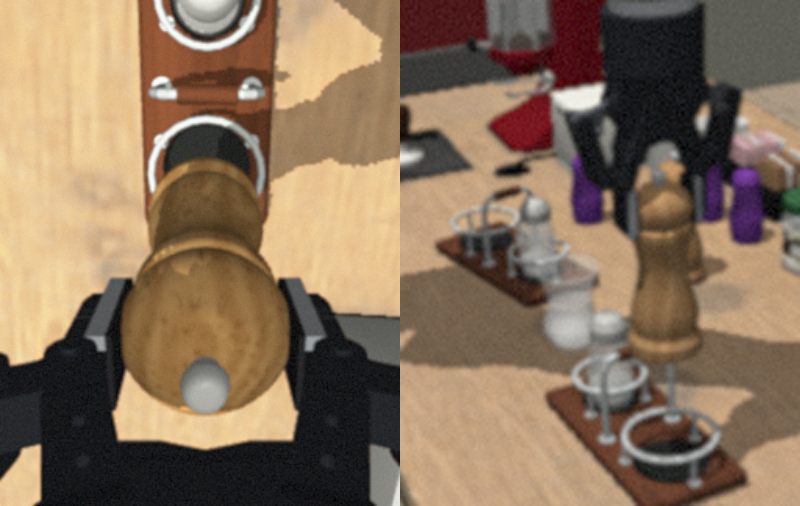

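The mill hangs upright and is laterally centred on the ring (ring x≈260, mill x≈259). Ring top edge is at about row 132.

```bash
python3 -c "
from h import *
c=cam('wrist',np.load('pics/w9.npy'))
a=np.radians(4.2);u=np.array([-np.sin(a),np.cos(a),0])
print(onplane(c,(260.2,132.4),.0435)-.041*u, onplane(c,(222,165),.0435),onplane(c,(298.3,165),.0435))
rep()"
```

```text
[ 0.46006931 -0.2656725   0.0435    ] [ 0.41833094 -0.26237501  0.0435    ] [ 0.50068224 -0.25653656  0.0435    ]
t 18.4 tcp [ 0.4594 -0.2656  0.2372] yaw 4.14 z [ 1.0e-04 -1.7e-03 -1.0e+00] F [ 0.    0.42 -1.88] gap 0.0463
```

carry_out(moves=[-1,0.001,0,0.025,0,0,0,-1,0,0,0.03,0,0,0,-1,0,0,0.03,0,0,0,-1,0,0,0.01,0,0,0,-1,0,0,0,0,0,0])

```text
clock: 19.02
tcp_pos: [0.4643, -0.2628, 0.1408]
orientation: [0.001, 0.999, 0.04, 0.001]
wrist_force: [0.1, -0.4, -1.8]
finger_gap: 0.0464
```

```bash
python3 -c "
from h import *
rep();plan((.4602,-.2652,.129),4.3,g=-1,n=2)"
```

```text
t 19.02 tcp [ 0.4643 -0.2628  0.1408] yaw 4.58 z [ 0.0026 -0.0027 -1.    ] F [ 0.07 -0.38 -1.76] gap 0.0464
from [ 0.4643 -0.2628  0.1408] d [-0.0041 -0.0024 -0.0118] rv [ 0.2 -0.1  0.3] n 2
[-1, -0.0022, 0.001, 0.0059, 0.1, -0.1, 0.1],
[-1, -0.0022, 0.001, 0.0059, 0.1, -0.1, 0.1],
```

carry_out(moves=[-1,-0.004,0.002,0,0.1,-0.1,0.2,-1,0,0,0.004,0,0,0,-1,0,0,0.003,0,0,0,-1,0,0,0.002,0,0,0,-1,0,0,0,0,0,0])

```text
clock: 19.65
tcp_pos: [0.4622, -0.2666, 0.1346]
orientation: [0.002, 0.999, 0.038, 0.002]
wrist_force: [-0.1, -1.1, -1.9]
finger_gap: 0.0464
```

```bash
python3 -c "
from h import *
rep();plan((.4602,-.2652,.129),4.3,g=-1,n=2)"
```

```text
t 19.65 tcp [ 0.4622 -0.2666  0.1346] yaw 4.38 z [ 0.0051 -0.0047 -1.    ] F [-0.11 -1.12 -1.9 ] gap 0.0464
from [ 0.4622 -0.2666  0.1346] d [-0.002   0.0014 -0.0056] rv [ 0.3 -0.3  0.1] n 2
[-1, -0.0009, -0.0008, 0.0028, 0.1, -0.1, 0.0],
[-1, -0.0009, -0.0008, 0.0028, 0.1, -0.1, 0.0],
```

carry_out(moves=[-1,-0.002,-0.001,0.002,0.3,-0.3,0,-1,0,0,0.003,0,0,0,-1,0,0,0.002,0,0,0,-1,0,0,0,0,0,0,-1,0,0,0,0,0,0])

```text
clock: 20.27
tcp_pos: [0.4604, -0.2661, 0.1288]
orientation: [0.0, 0.999, 0.038, 0.0]
wrist_force: [0.5, -0.4, -0.5]
finger_gap: 0.046
```

```bash
python3 -c "
from h import *
rep()"
```

```text
t 20.27 tcp [ 0.4604 -0.2661  0.1288] yaw 4.38 z [ 7.e-04 -8.e-04 -1.e+00] F [ 0.52 -0.42 -0.47] gap 0.046
```

Wrist load fell from 1.9 to 0.5 N, so the mill is standing on the board. Opening, then rising.

carry_out(moves=[-1,0,0,0.0005,0,0,0,0.5,0,0,0,0,0,0,0.5,0,0,0,0,0,0,0.5,0,0,0,0,0,0,0.5,0,0,-0.005,0,0,0])

```text
clock: 20.9
tcp_pos: [0.4606, -0.2662, 0.1334]
orientation: [0.0, 0.999, 0.038, 0.0]
wrist_force: [-0.4, -0.5, 0.1]
finger_gap: 0.0643
```

carry_out(moves=[0.6,0,0,-0.025,0,0,0,0.6,0,0,-0.05,0,0,0,0.6,0,0,-0.04,0,0,0,0.6,0,0,0,0,0,0,0.6,0,0,0,0,0,0])

```text
clock: 21.52
tcp_pos: [0.4602, -0.2659, 0.2522]
orientation: [0.0, 0.999, 0.038, 0.0]
wrist_force: [-0.0, -0.3, -0.7]
finger_gap: 0.0683
```

```bash
python3 -c "
from h import *
rep();im=save('wrist','w10.png');plan((.629,.0825,.24),13.7,g=.7)
c=cam('wrist',np.load('pics/w10.npy'));p=proj(c,[[.4604,-.2655,.166]])[0];print(p)
u,v=p.astype(int)
g=im[max(v-25,0):v+25,u-25:u+25].astype(int); m=(g.max(2)-g.min(2)<25)&(g.mean(2)>90); n,l,st,ce=cv2.connectedComponentsWithStats(m.astype(np.uint8))
for s_,c_ in zip(st[1:],ce[1:]):
  if s_[4]>15:
    q=c_+[u-25,max(v-25,0)]; print(s_,q.round(1),onplane(c,q,.166).round(4))
"
```

```text
t 21.52 tcp [ 0.4602 -0.2659  0.2522] yaw 4.38 z [ 5.e-04 -7.e-04 -1.e+00] F [-0.03 -0.26 -0.71] gap 0.0683
from [ 0.4603 -0.266   0.2523] d [ 0.1687  0.3485 -0.0123] rv [ 0.1 -0.  -9.3] n 7
[0.7, 0.0278, -0.0478, 0.0017, 0.0, -0.0, -1.3],
[0.7, 0.0289, -0.0471, 0.0017, 0.0, -0.0, -1.3],
[0.7, 0.03, -0.0465, 0.0017, 0.0, -0.0, -1.3],
[0.7, 0.0311, -0.0457, 0.0017, 0.0, -0.0, -1.3],
[0.7, 0.0321, -0.045, 0.0017, 0.0, -0.0, -1.3],
[0.7, 0.0332, -0.0443, 0.0017, 0.0, -0.0, -1.3],
[0.7, 0.0342, -0.0435, 0.0018, 0.0, -0.0, -1.3],
[259.51355741 202.48500926]
[ 19  18  15  15 173] [259.8 202.2] [ 0.4606 -0.2653  0.166 ]
```

The mill's button is at (0.4606, -0.2653) at seated height, so it's upright and centred. On to mill A.

carry_out(moves=[0.7,0.028,-0.048,0,0,0,-1.3,0.7,0.029,-0.047,0,0,0,-1.3,0.7,0.03,-0.046,0,0,0,-1.3,0.7,0.031,-0.046,0,0,0,-1.3,0.7,0.032,-0.045,0,0,0,-1.3])

```text
clock: 22.2
tcp_pos: [0.5811, -0.0143, 0.2446]
orientation: [-0.001, 0.996, 0.091, -0.005]
wrist_force: [1.0, -0.7, 0.1]
finger_gap: 0.0726
```

```bash
python3 -c "
from h import *
rep();plan((.629,.0825,.24),13.7,g=.7,n=2)"
```

```text
t 22.2 tcp [ 0.5811 -0.0143  0.2446] yaw 10.49 z [-0.0093  0.0019 -1.    ] F [ 0.96 -0.71  0.13] gap 0.0726
from [ 0.5811 -0.0143  0.2446] d [ 0.0479  0.0968 -0.0046] rv [-0.2  0.5 -3.2] n 2
[0.7, 0.0324, -0.0432, 0.0022, -0.1, 0.2, -1.6],
[0.7, 0.0336, -0.0423, 0.0022, -0.1, 0.2, -1.6],
```

carry_out(moves=[0.7,0.033,-0.043,0.002,-0.1,0.2,-1.6,0.7,0.028,-0.037,0.002,-0.1,0.2,-1.6,0.7,0,0,0,0,0,0,0.7,0,0,0,0,0,0,0.7,0,0,0,0,0,0])

```text
clock: 22.82
tcp_pos: [0.6239, 0.082, 0.2322]
orientation: [-0.001, 0.992, 0.122, -0.007]
wrist_force: [-0.0, -0.6, 0.6]
finger_gap: 0.073
```

```bash
cat > btn.py <<'E'
from h import *
def btn(p,fn,w=30):
    im=save('wrist',fn); c=cam('wrist',np.load('pics/'+fn[:-4]+'.npy')); u,v=proj(c,p).astype(int); print('pred',u,v)
    y0=max(v-w,0); g=im[y0:v+w,u-w:u+w].astype(int); m=(g.max(2)-g.min(2)<25)&(g.mean(2)>90)
    n,l,st,ce=cv2.connectedComponentsWithStats(m.astype(np.uint8))
    for s_,c_ in zip(st[1:],ce[1:]):
        if s_[4]>15: q=c_+[u-w,y0]; print(s_,q.round(1),onplane(c,q,p[2]).round(4))
E
python3 -c "
from btn import *
rep();btn((.629,.0825,.149),'w11.png');plan((.629,.0825,.2),13.7,g=.7,n=2)"
```

```text
t 22.82 tcp [0.6239 0.082  0.2322] yaw 14.05 z [-1.350e-02 -3.000e-04 -9.999e-01] F [-0.01 -0.58  0.59] gap 0.073
pred 267 205
[ 23  23  15  15 176] [266.6 204.8] [0.628 0.083 0.149]
from [0.6239 0.0817 0.2324] d [ 0.0051  0.0008 -0.0324] rv [-0.2  0.7  0.3] n 2
[0.7, 0.0028, 0.0003, 0.0161, -0.1, 0.4, 0.2],
[0.7, 0.0027, 0.0003, 0.0162, -0.1, 0.4, 0.2],
```

carry_out(moves=[0.7,0.004,0,0,-0.2,0.7,0.3,0.7,0,0,0.03,0,0,0,0.7,0,0,0.03,0,0,0,0.7,0,0,0,0,0,0,0.7,0,0,0,0,0,0])

```text
clock: 23.5
tcp_pos: [0.6295, 0.0785, 0.1747]
orientation: [0.001, 0.993, 0.116, 0.004]
wrist_force: [0.8, 0.2, 0.0]
finger_gap: 0.0727
```

```bash
python3 -c "
from h import *
rep();plan((.628,.083,.112),13.7,g=.7,n=2)"
```

```text
t 23.5 tcp [0.6295 0.0785 0.1747] yaw 13.31 z [ 0.0073 -0.0012 -1.    ] F [0.77 0.18 0.01] gap 0.0727
from [0.6295 0.0785 0.1747] d [-0.0015  0.0045 -0.0627] rv [ 0.2 -0.4 -0.4] n 2
[0.7, -0.0004, -0.0024, 0.0314, 0.1, -0.2, -0.2],
[0.7, -0.0003, -0.0024, 0.0314, 0.1, -0.2, -0.2],
```

carry_out(moves=[0.7,0,-0.005,0.005,0.2,-0.4,-0.4,0.7,0,0,0.02,0,0,0,0.7,0,0,0.025,0,0,0,0.7,0,0,0.012,0,0,0,0.7,0,0,0,0,0,0])

```text
clock: 24.12
tcp_pos: [0.6321, 0.0845, 0.1167]
orientation: [-0.0, 0.993, 0.12, 0.004]
wrist_force: [-1.4, -0.1, 0.4]
finger_gap: 0.0726
```

```bash
python3 -c "
from h import *
rep();plan((.628,.083,.112),13.7,g=.7,n=1)"
```

```text
t 24.12 tcp [0.6321 0.0845 0.1167] yaw 13.78 z [ 0.0084  0.0013 -1.    ] F [-1.42 -0.08  0.39] gap 0.0726
from [0.6321 0.0845 0.1167] d [-0.0041 -0.0015 -0.0047] rv [ 0.  -0.5  0.1] n 1
[0.7, -0.0044, 0.0004, 0.0047, 0.0, -0.5, 0.1],
```

carry_out(moves=[0.7,-0.004,0.001,0.005,0,-0.5,0.1,0.7,0,0,0,0,0,0,-1,0,0,0,0,0,0,-1,0,0,0,0,0,0,-1,0,0,0,0,0,0])

```text
clock: 24.75
tcp_pos: [0.63, 0.0825, 0.1146]
orientation: [0.001, 0.993, 0.119, 0.002]
wrist_force: [0.1, 0.4, -2.0]
finger_gap: 0.047
```

carry_out(moves=[-1,0,0,0,0,0,0,-1,0,0,0,0,0,0,-1,0,0,-0.006,0,0,0,-1,0,0,-0.01,0,0,0,-1,0,0,0,0,0,0])

```text
clock: 25.38
tcp_pos: [0.6296, 0.0825, 0.1313]
orientation: [0.001, 0.993, 0.119, 0.001]
wrist_force: [0.4, 0.1, -2.0]
finger_gap: 0.0464
```

```bash
python3 -c "
from h import *
rep();plan((.628,.083,.23),13.7,g=-1,n=2)"
```

```text
t 25.38 tcp [0.6296 0.0825 0.1313] yaw 13.68 z [ 2.9e-03 -8.0e-04 -1.0e+00] F [ 0.41  0.08 -2.01] gap 0.0464
from [0.6296 0.0825 0.1313] d [-0.0016  0.0005  0.0987] rv [ 0.1 -0.1 -0. ] n 2
[-1, -0.0006, -0.0004, -0.0494, 0.0, -0.1, -0.0],
[-1, -0.0007, -0.0004, -0.0494, 0.0, -0.1, -0.0],
```

carry_out(moves=[-1,0,0,-0.05,0,0,0,-1,0,0,-0.055,0,0,0,-1,-0.02,-0.03,0,0,0,0,-1,-0.03,-0.045,0,0,0,0,-1,-0.03,-0.045,0,0,0,0])

```text
clock: 26.0
tcp_pos: [0.5242, 0.1801, 0.2387]
orientation: [0.0, 0.993, 0.116, 0.002]
wrist_force: [-0.3, 0.6, -2.5]
finger_gap: 0.0465
```

```bash
python3 -c "
from h import *
rep();plan((.4557,.2512,.238),13.7,g=-1,n=3)"
```

```text
t 26.0 tcp [0.5242 0.1801 0.2387] yaw 13.31 z [ 5.e-03  1.e-04 -1.e+00] F [-0.33  0.58 -2.45] gap 0.0465
from [0.5242 0.1801 0.2387] d [-0.0685  0.0711 -0.0007] rv [ 0.1 -0.3 -0.4] n 3
[-1, -0.0168, -0.0283, 0.0001, 0.0, -0.1, -0.1],
[-1, -0.0167, -0.0284, 0.0002, 0.0, -0.1, -0.1],
[-1, -0.0166, -0.0284, 0.0002, 0.0, -0.1, -0.1],
```

carry_out(moves=[-1,-0.018,-0.031,0,0,-0.1,-0.1,-1,-0.018,-0.03,0,0,-0.1,-0.1,-1,-0.011,-0.018,0,0,-0.1,-0.2,-1,0,0,0,0,0,0,-1,0,0,0,0,0,0])

```text
clock: 26.62
tcp_pos: [0.4549, 0.2499, 0.2399]
orientation: [0.0, 0.993, 0.122, 0.001]
wrist_force: [-0.4, -1.0, -1.9]
finger_gap: 0.0465
```

```bash
python3 -c "
from h import *
rep();w=save('wrist','w12.png');b=save('scene','sc12.png');plan((.4557,.2512,.238),13.7,g=-1,n=1)
cv2.imwrite('pics/c12.png',np.hstack([cv2.resize(w[60:384,128:384],(400,506)),cv2.resize(b[120:320,200:358],(400,506),interpolation=cv2.INTER_CUBIC)])[...,::-1])
c=cam('wrist',np.load('pics/w12.npy'));print(proj(c,[[.4557,.2512,.0435]]))"
```

```text
t 26.62 tcp [0.4549 0.2499 0.2399] yaw 14.01 z [ 1.5e-03 -4.0e-04 -1.0e+00] F [-0.39 -1.05 -1.93] gap 0.0465
from [0.4551 0.2496 0.2398] d [ 0.0006  0.0016 -0.0018] rv [ 0.  -0.1  0.3] n 1
[-1, 0.001, -0.0014, 0.0018, 0.0, -0.1, 0.3],
[[260.08868809 169.69373348]]
```

View pics/c12.png

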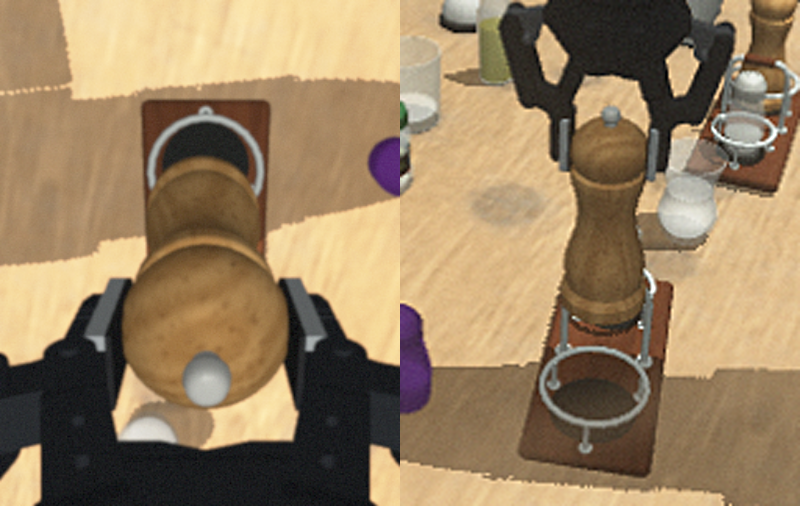

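The mill is upright. The ring's centre is at px ≈ (259.8, …) with its top edge at row ≈ 131.7.

```bash
python3 -c "
from h import *
c=cam('wrist',np.load('pics/w12.npy'))
a=np.radians(13.8);u=np.array([-np.sin(a),np.cos(a),0])
C=onplane(c,(259.8,131.7),.0435)-.041*u;print(C, onplane(c,(259.5,124),.017)-.048*u)
rep()"
```

```text
[0.45522079 0.25106716 0.0435    ] [0.45518794 0.25002268 0.017     ]
t 26.73 tcp [0.4551 0.2496 0.2398] yaw 13.95 z [ 1.e-03 -4.e-04 -1.e+00] F [-0.11 -0.63 -1.63] gap 0.0462
```

carry_out(moves=[-1,0,-0.001,0.025,0,0,0,-1,0,0,0.03,0,0,0,-1,0,0,0.025,0,0,0,-1,0,0,0.005,0,0,0,-1,0,0,0,0,0,0])

```text
clock: 27.35
tcp_pos: [0.4594, 0.2478, 0.1534]
orientation: [0.0, 0.993, 0.118, 0.002]
wrist_force: [-0.0, -0.4, -1.2]
finger_gap: 0.0464
```

```bash
python3 -c "
from h import *
rep();plan((.4555,.251,.1316),13.7,g=-1,n=1)"
```

```text
t 27.35 tcp [0.4594 0.2478 0.1534] yaw 13.58 z [ 4.e-03 -2.e-04 -1.e+00] F [-0.01 -0.36 -1.17] gap 0.0464
from [0.4594 0.2478 0.1534] d [-0.0039  0.0032 -0.0218] rv [ 0.1 -0.2 -0.1] n 1
[-1, -0.0031, -0.0041, 0.0218, 0.1, -0.2, -0.1],
```

carry_out(moves=[-1,-0.003,-0.004,0.002,0.1,-0.2,0,-1,0,0,0.005,0,0,0,-1,0,0,0.007,0,0,0,-1,0,0,0.004,0,0,0,-1,0,0,0,0,0,0])

```text
clock: 27.98
tcp_pos: [0.4571, 0.2517, 0.1368]
orientation: [-0.001, 0.993, 0.118, 0.002]
wrist_force: [-1.1, 0.4, -0.8]
finger_gap: 0.0465
```

```bash
python3 -c "
from h import *
rep();plan((.4555,.251,.1316),13.7,g=-1,n=1)"
```

```text
t 27.98 tcp [0.4571 0.2517 0.1368] yaw 13.57 z [ 0.0042  0.0024 -1.    ] F [-1.13  0.37 -0.83] gap 0.0465
from [0.4571 0.2517 0.1368] d [-0.0016 -0.0007 -0.0052] rv [-0.1 -0.3 -0.1] n 1
[-1, -0.0018, 0.0003, 0.0052, -0.1, -0.3, -0.1],
```

carry_out(moves=[-1,-0.002,0,0.001,-0.1,-0.3,0,-1,0,0,0.002,0,0,0,-1,0,0,0.002,0,0,0,-1,0,0,0,0,0,0,-1,0,0,0,0,0,0])

```text
clock: 28.6
tcp_pos: [0.4553, 0.2513, 0.1317]
orientation: [0.0, 0.993, 0.118, -0.0]
wrist_force: [0.5, 0.3, -1.7]
finger_gap: 0.0465
```

```bash
python3 -c "
from h import *
rep();plan((.4555,.251,.1316),13.7,g=-1,n=1)"
```

```text
t 28.6 tcp [0.4553 0.2513 0.1317] yaw 13.57 z [-3.e-04 -6.e-04 -1.e+00] F [ 0.46  0.28 -1.68] gap 0.0465
from [0.4553 0.2513 0.1317] d [ 0.0002 -0.0003 -0.0001] rv [ 0.   0.  -0.1] n 1
[-1, 0.0002, 0.0004, 0.0001, 0.0, 0.0, -0.1],
```

carry_out(moves=[-1,0,0,0.001,0,0,0,-1,0,0,0.001,0,0,0,-1,0,0,0,0,0,0,-1,0,0,0,0,0,0,-1,0,0,0,0,0,0])

```text
clock: 29.22
tcp_pos: [0.4555, 0.2516, 0.1315]
orientation: [-0.0, 0.993, 0.118, 0.001]
wrist_force: [0.0, -0.4, -0.8]
finger_gap: 0.0461
```

```bash
python3 -c "
from h import *
rep()"
```

```text
t 29.23 tcp [0.4555 0.2516 0.1315] yaw 13.58 z [ 1.4e-03  4.0e-04 -1.0e+00] F [ 0.   -0.42 -0.75] gap 0.0461
```

Commanded 2 mm down, the tool barely moved and the wrist load fell, so the mill is on the board. Release.

carry_out(moves=[0.5,0,0,0,0,0,0,0.5,0,0,0,0,0,0,0.5,0,0,0,0,0,0,0.5,0,0,0,0,0,0,0.5,0,0,-0.005,0,0,0])

```text
clock: 29.85
tcp_pos: [0.4559, 0.2517, 0.1368]
orientation: [-0.0, 0.993, 0.118, 0.001]
wrist_force: [-0.6, -0.3, 0.5]
finger_gap: 0.0642
```

carry_out(moves=[0.6,0,0,-0.025,0,0,0,0.6,0,0,-0.05,0,0,0,0.6,0,0,-0.05,0,0,0,0.6,0,0,-0.02,0,0,0,0.6,0,0,0,0,0,0])

```text
clock: 30.48
tcp_pos: [0.4554, 0.2515, 0.2875]
orientation: [-0.0, 0.993, 0.118, 0.001]
wrist_force: [-0.3, -0.1, -1.1]
finger_gap: 0.0682
```

```bash
python3 -c "
from btn import *
rep();btn((.4555,.2512,.166),'w13.png')
a=save('scene','sc13.png');b=save('side','s13.png');w=cv2.imread('pics/w13.png')[...,::-1]
f=lambda im,W,H:cv2.resize(im,(W,H),interpolation=cv2.INTER_CUBIC)
v=np.vstack([f(a[110:310,190:390],400,400)[:300],f(b[130:280,130:330],400,300)])
cv2.imwrite('pics/c13.png',np.hstack([v,f(w[:,120:376],400,600)])[...,::-1])"
```

```text
t 30.48 tcp [0.4554 0.2515 0.2875] yaw 13.57 z [ 2.6e-03  8.0e-04 -1.0e+00] F [-0.3  -0.06 -1.09] gap 0.0682
pred 259 190
[ 0  0  5 20 52] [230.3 171.5] [0.4279 0.2617 0.166 ]
[52  0  8 22 80] [285.8 171.8] [0.4736 0.2725 0.166 ]
[ 22  23  13  13 135] [257.2 189.1] [0.4537 0.2519 0.166 ]
[ 1 36 11 12 78] [234.8 201.2] [0.4372 0.2367 0.166 ]
[48 36 11 12 80] [281.7 200.6] [0.4769 0.2468 0.166 ]
[51 50  8 10 29] [284.4 216. ] [0.4829 0.2334 0.166 ]
```

View pics/c13.png

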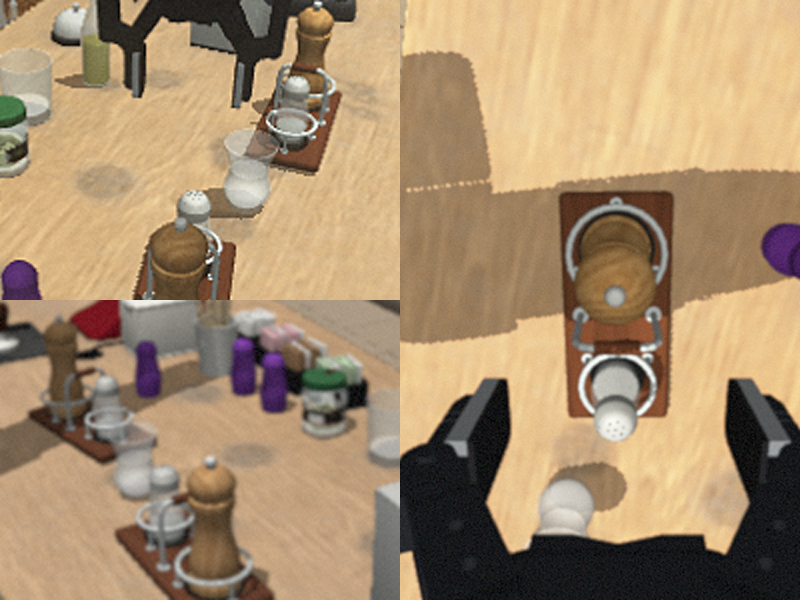

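All four are standing in their rings and the tool is clear of everything. In the wrist view, mill A's button is at (257,189) and the shaker's cap sits over the narrow ring. Handing in.

```bash
python3 -c "
from h import *
print(env.hand_in()); rep()"
```

```text
the job is handed in; nothing more can be done
None
the job is handed in; nothing more can be done
```

Both stands are made up: each has one mill in its wide ring and one salt shaker in its narrow ring. The job was handed in at about 30.5 s of the 118 s allowed.

- **Final checks:** the last pictures show all four upright inside their rings. The stands and the water glass, olive jar and oil bottle look undisturbed. I left the purple look-alikes alone.
- **Mills:** after release, the tops of the two mills measured within about 0.5 mm and 2 mm of the ring centres I had measured. Mill A, in the stand nearer the scene camera, is the 2 mm one.
- **Shakers:** the caps measured within about 1 mm of centre, before the mills went in beside them. I did not measure them again after that, only looked.
- **Disagreements:**
  - My estimates of the ring centres differed by 2–5 mm between views.
  - The shakers read a 35–37 mm grip, not the 44 mm given, because the glass narrows toward the cap.
  - The mill heads read 46–47 mm, not 50 mm. I did not look into why.
  - The arm drifted up to about 5 mm sideways on fast descents. I corrected that before each set-down.

No check failed, and the robot gave no verdict on hand-in.

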